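# Clamp a plastic coupon in the spectrometer press

## Task

Get the orange plastic coupon ready for its spectrum: take it from the white tile and lay it gently and flat on the spectrometer's round steel disc, centred over the crystal, then swing the press arm over it to the stop. Turn the red knob clockwise until its slip clutch first gives, so that the knob's line visibly leaves the collar's mark, stop at once (short of a tenth of a turn of slip) and let go, leaving the coupon clamped. Leave the other two coupons, the bottle and the beaker where they are.

Things in the scene. Friction and masses are not known exactly. Their poses are not given: they have to be found in the camera images.
- coupon_orange_mid (a point): Centre of the orange plastic coupon to be measured: a loose flat block, 40 (its x) x 25 (its y) x 10 mm thick (z up), about 12 g, lying on the white tile among the others. This point is 5 mm above its underside.
- coupon_blue_mid (a point): Centre of the blue coupon, same size, on the tile; to be left alone.
- coupon_green_mid (a point): Centre of the green coupon, same size, on the tile; to be left alone.
- tile: White ceramic tile lying fixed on the bench, 110 (x) x 220 (y) x 6 mm thick; origin at the centre of its underside. The three coupons lie in a row along its y, about 70 mm apart.
- media_bottle: Loose glass bottle with a blue cap, 64 mm in diameter, 130 mm tall, origin at the centre of its underside; to be left alone.
- beaker: Loose glass beaker, 66 mm in diameter, 90 mm tall, origin at the centre of its underside; to be left alone.
- spectrometer: Fixed white infrared spectrometer, 260 (x) x 220 (y) mm, its flat top 80 mm above the bench, origin at the centre of its underside, its front facing its own -x. On top lies a steel stage plate, 110 x 110 x 4 mm, with a round dark steel disc (40 mm in diameter, 3 mm proud of the plate) in its middle. A press arm hangs on an upright post behind the disc.
- crystal (a point): Centre of the small crystal window (7 mm) in the middle of the steel disc, at the disc's top surface, 87 mm above the bench. Axes as the spectrometer's: z up, x from the crystal towards the press arm's post.
- pivot (a point): Point on the vertical pivot axis of the press arm, 95 mm from the crystal along the spectrometer's x and 199 mm above the bench (the height of knob_grip). Below it the arm's round boss, 36 mm in diameter, ends 172 mm above the bench.
- press_arm (a joint): Angle of the press arm about its post, rad: 0 at the stop, where the plunger stands over the crystal; positive when swung aside, away over the spectrometer's +y side. It is stiff (0.6 N m, about 6 N at the knob) and stays where it is left. The arm is a grey bar 26 mm wide between 150 and 168 mm above the bench, with the knob on top of its free end and the plunger under it, both 95 mm from the pivot.
- knob_grip (a point): Grip point on the axis of the upright red knob on the arm's free end, 9 mm below the knob's top; z up, x turns with the knob, the black line on its top lying along -x. The knob is a fluted cylinder, 36 mm in diameter, from 176 to 208 mm above the bench; it neither rises nor sinks. It drives the press screw through a drag clutch with a wrap spring.
- collar (a point): Centre of the top face of the bright index collar just under the knob, 48 mm in diameter, 174 mm above the bench; fixed to the press screw, it turns with it. z up, x turns with the collar, its black mark lying along -x. At the start its x is that of the knob (line and mark agree). Under torque the spring lets the knob lead by 0.33 rad per N m; any more is slip, which stays.
- guide (a point): Lower end of the steel guide sleeve (26 mm in diameter) under the arm's free end, on the knob's axis, 134 mm above the bench. The plunger with its brass tip (12 mm in diameter) comes out of it and does not turn; turning the knob clockwise (seen from above) drives it down 12 mm a turn. Its tip starts anywhere from 1 to 5.9 mm above the height of the top of a coupon on the disc.
- coupon_orange: The orange coupon; origin at the centre of its underside. Driving the plunger down freely takes about 0.15 N m at the knob; once it bears on the coupon the torque climbs over about two thirds of a radian, and at about 0.27 N m the clutch slips: the knob turns on at that torque while collar and plunger stand still. The screw holds its clamping force (some 60 N) when the knob is let go.
Mind the look-alikes: they are no part of the job. Several things have the shape of the coupon_orange; the one meant has the colours described above.

How it is judged:
By the outcome, as a careful person would: the job done as asked, in the order asked, and still so for the second after the job is handed in, with the robot touching nothing.
It also fails if it takes over 72 s, if anything falls off the work surface, if the arm or the gripper's body presses on something with over 40 N, if the wrist force passes 120 N, or if a joint passes its speed limit or range.

## Robot

A 6-joint arm with a two-finger parallel gripper is mounted at the origin on the work surface. World frame = base frame: x ahead of the robot, y to its left, z up, the work surface at z = 0. Lengths are in m, angles in degrees, forces in N, time in s.
With the tool pointing down it reaches from about 0.35 to 0.875 m from the base axis. Payload 4.2 kg.
Tool frame: the origin (TCP) lies midway between the tips of the shut fingers; the grasp point (between the pads) lies 19 mm behind it; y points along the fingers, x is the direction in which the jaws open and shut, and the axes are right-handed (so a half turn about y gives the same grasp; the last joint's range is limited). The gripper opens to 87 mm and grips with 3 to 60 N. Pads are 19 mm wide; open, the fingers measure 117 mm over their backs; the gripper's body (75 mm by 190 mm) begins 51 mm behind the grasp point.
Start: joints at [81.051, 22.042, 0.453, 0, -68.411, -14.817], TCP at [0.252, 0.572, 0.223] pointing down, gripper open.
Joint ranges: [-179.83, 179.83], [-69.29, 118.12], [-61.27, 80.66], [-181.25, 117.63], [-171.15, -9.14], [-177.46, 177.46]. Speed limits (degrees/s): [159.86, 159.86, 180, 180, 180, 180].

## Interface

Orientations are given as a 3x3 rotation matrix whose columns are the frame's x, y, z axes.
In Python, from station import * gives the robot as it stands.
- The arm moves only by the tool jog_arm, never from a script. Its argument "series" is a list of rows, each a list of 3 entries, a list of its own where there are three numbers: the shift along the tool's x, y, z in m, then the turn, a rotation vector about the tool's x, y, z in degrees, then the finger opening in m, from 0 to 0.087. A call has 1 to 10 rows; each row shifts and turns the commanded pose from where the row before left it, along the tool's axes as they then stand; what a row does not reach is not made up. A row lasts 1/8 s, in which the tool goes at most 62.5 mm and 10.7 degrees, less where a joint would pass 70% of its speed; a pose out of reach is approached as far as the arm can. A call is refused whole if a number of a shift passes 0.0625 or a number of a turn 10.7, either way. A call with a gripper value outside its range is refused whole. The fingers move at their own pace and stop on an object; the grip force is fixed at half the most. Time passes only in rows, so rows that do not move let the fingers close. It gives the time, the measured TCP pose, the force and the opening at its end, in the units of the state.
- sense(): the state, without advancing time (a new reading comes with each control period).
- capture(name): name is "scene" or "top" or "wrist"; returns the picture (400x640x3 uint8, red, green, blue); there is no depth.
- camera_info(name): a dict with "fx", "fy", "cx", "cy" (pixels), "k1" (the pictures are not rectified: a ray, as slopes to the right and down, at radius r is drawn at 1 + k1 r^2 times it, then the intrinsics apply), "rvec" (rotation vector, rad) and "tvec" (3), from world to camera coordinates, as OpenCV has them. Camera axes: x right, y down, z forward; pixel columns grow to the right and rows downward; lengths in m; the calibration is good to about 2 mm. A picture is of the moment at which its call begins: read the wrist's pose just before it. camera_info takes no time and is no camera call; for the wrist camera it gives the pose at the moment of the call.
- finish_job(): hands the job in, once; it reports no verdict.
The state is a dict: "time_s": time; "joints": joint angles; "joint_velocities": joint speeds; "effort": joint torques, N m; "tcp_pos": TCP position; "ee_rot": TCP orientation; "wrist_force": force on the tool from outside, world axes, zero at the start; "moment": the same for the moment, N m; "gripper_width": opening from 0.0 (shut) to 1.0 (fully open).
Only numpy, scipy, OpenCV 4.12 (cv2) and the standard library are available. Lean on these libraries where they do the work, as an engineer would, in place of code of your own. Each camera call takes 0.05 s, during which the arm holds its last target. There are 200 camera calls.

## Working session

There is one attempt and no reset: what is moved stays moved. The work goes in short steps, Python scripts to look and compute and a tool call to move; the robot and the scene stay as the last step left them, time stands still between calls to the robot, and variables do not carry over. Pictures are saved under pics/ and viewed, about 8 in all and at most 12, crops included, and the job is handed in when it is done.

Besides the shell and the picture viewer there is one more tool, called after ">>>" as name([rows], argument=value, ...), one row to a line, values as JSON. jog_arm: Moves the arm, as the interface text tells. Its arguments: {"type":"object","properties":{"series":{"type":"array","items":{"type":"array"}}},"required":["series"]}

```bash
mkdir -p pics; ls; cat > h.py <<'E'
from station import *
import numpy as np, cv2
def save(n,img): cv2.imwrite('pics/'+n+'.png',cv2.cvtColor(img,cv2.COLOR_RGB2BGR))
def proj(ci,P):
    P=np.atleast_2d(P).astype(float);R=cv2.Rodrigues(np.array(ci['rvec'],float))[0]
    c=P@R.T+np.array(ci['tvec']).ravel(); s=c[:,:2]/c[:,2:]; s=s*(1+ci['k1']*(s**2).sum(1,keepdims=True))
    return s*[ci['fx'],ci['fy']]+[ci['cx'],ci['cy']]
def back(ci,px,z):
    px=np.atleast_2d(px).astype(float);d=(px-[ci['cx'],ci['cy']])/[ci['fx'],ci['fy']]; s=d.copy()
    for _ in range(20): s=d/(1+ci['k1']*(s**2).sum(1,keepdims=True))
    R=cv2.Rodrigues(np.array(ci['rvec'],float))[0]; t=np.array(ci['tvec']).ravel()
    o=-R.T@t; r=np.c_[s,np.ones(len(s))]@R; return o+r*((z-o[2])/r[:,2])[:,None]
E
python3 - <<'E'
from h import *
s=sense();print(s)
for n in ('top','scene'):
    save(n+'0',capture(n));print(n,camera_info(n))
E
```

```text
pics
{'time_s': 0.0, 'joints': array([ 8.10511028e+01,  2.20908118e+01,  3.80182397e-01, -2.95777025e-02,
       -6.84111541e+01, -1.48167914e+01]), 'joint_velocities': array([ 0.09428032,  0.04789739,  0.09254299,  0.09684819, -0.02653028,
       -0.14586817]), 'effort': array([ 4.54885640e-04, -3.90663671e+01,  1.87404585e+01,  4.21973571e+00,
        1.09541687e-02, -1.95192233e-04]), 'tcp_pos': array([0.25160817, 0.57146002, 0.2214603 ]), 'ee_rot': array([[-4.03170722e-01, -8.04796054e-04,  9.15124429e-01],
       [-9.15122192e-01, -2.02493558e-03, -4.03171518e-01],
       [ 2.17753886e-03, -9.99997626e-01,  7.99080102e-05]]), 'wrist_force': array([ 0.40132713, -0.07660145,  0.36982265]), 'moment': array([-0.01025646,  0.02946536, -0.00555223]), 'gripper_width': 0.9982371859995555}
top {'fx': 412.028052622195, 'fy': 412.028052622195, 'cx': 318.9642628340427, 'cy': 206.30582115935437, 'k1': -0.06926247245450629, 'rvec': array([ 2.13428309, -2.08659764,  0.18389353]), 'tvec': array([-0.03213371,  0.53407573,  1.0570007 ])}
scene {'fx': 412.80442217362383, 'fy': 412.80442217362383, 'cx': 316.2683659131717, 'cy': 196.87496835220492, 'k1': -0.05342245758621576, 'rvec': array([ 0.85357512,  2.63612479, -0.96160209]), 'tvec': array([ 0.45026459, -0.13985173,  1.63397344])}
```

View pics/top0.png

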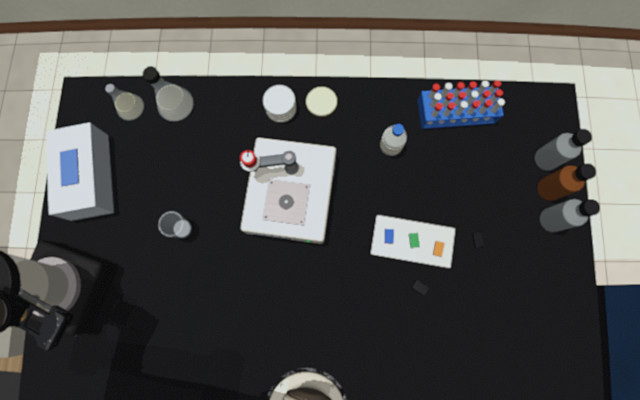

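View pics/scene0.png

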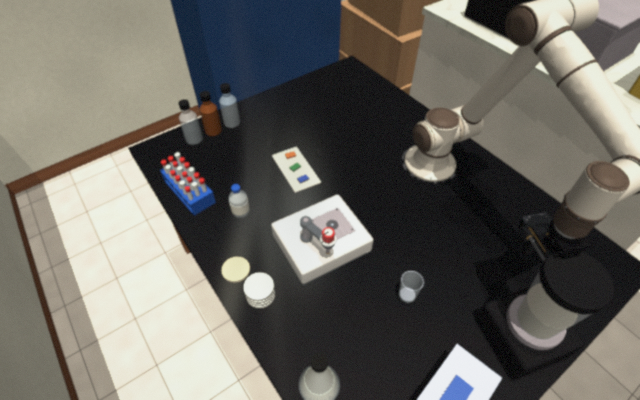

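The top view shows the tile at (413,241) with blue (389,237), green (414,240) and orange (438,249) coupons. Two dark blocks, (478,240) and (420,288), have the same shape but the wrong colour and aren't on the tile. The orange one on the tile is the one meant. The disc is at (286,202), the pivot at (290,158) and the knob at (248,158).

```bash
python3 - <<'E'
from h import *
im=cv2.cvtColor(cv2.imread('pics/top0.png'),cv2.COLOR_BGR2RGB);ci=camera_info('top')
hsv=cv2.cvtColor(im,cv2.COLOR_RGB2HSV)
def rect(m,z,nm,box):
    k=np.zeros_like(m);x0,x1,y0,y1=box;k[y0:y1,x0:x1]=m[y0:y1,x0:x1]
    ys,xs=np.nonzero(k);W=back(ci,np.c_[xs,ys],z)[:,:2]
    r=cv2.minAreaRect((W*1000).astype(np.float32));c=W.mean(0)
    print(nm,'rect',np.round(r[0],1),np.round(r[1],1),round(r[2],1),'mean',c.round(4),len(xs))
    print(cv2.boxPoints(r).round(0).tolist())
H,S,V=hsv[...,0],hsv[...,1],hsv[...,2]
rect(((H>5)&(H<25)&(S>110)).astype(np.uint8),.016,'orange',(425,455,235,265))
rect(((V>150)).astype(np.uint8),.006,'tile',(365,460,210,272))
rect(((V>165)).astype(np.uint8),.080,'spec',(235,345,130,250))
rect((((H<6)|(H>172))&(S>120)&(V>70)).astype(np.uint8),.2,'knob',(235,265,140,175))
print('disc',back(ci,[[286,202]],.087),'pivotboss',back(ci,[[290.,157.5]],.172))
a=cv2.resize(im[120:260,225:365],None,fx=4,fy=4,interpolation=3)
b=cv2.resize(im[205:300,365:490],(400*125//95*95//95,400),interpolation=3)
b=cv2.resize(im[205:345,425-60:425],None,fx=4,fy=4,interpolation=3)
save('crop1',a)
E
```

```text
orange rect [ 431.4 -347.4] [21.9 35.5] 77.1 mean [ 0.4315 -0.3475] 107
[[412.0, -354.0], [446.0, -362.0], [451.0, -341.0], [417.0, -333.0]]
tile rect [ 452.4 -280.5] [221.1 111.6] 81.1 mean [ 0.4519 -0.2806] 3212
[[380.0, -381.0], [490.0, -398.0], [525.0, -180.0], [414.0, -163.0]]
spec rect [579.6  78.4] [252.  257.2] 83.5 mean [0.5704 0.0599] 6961
[[438.0, -32.0], [693.0, -61.0], [722.0, 189.0], [466.0, 218.0]]
knob rect [619.9 151.8] [40.8 38.6] 3.3 mean [0.6186 0.1497] 117
[[598.0, 170.0], [601.0, 131.0], [641.0, 134.0], [639.0, 172.0]]
disc [[0.53741298 0.06557888 0.087     ]] pivotboss [[0.63175405 0.05135144 0.172     ]]
```

View pics/crop1.png

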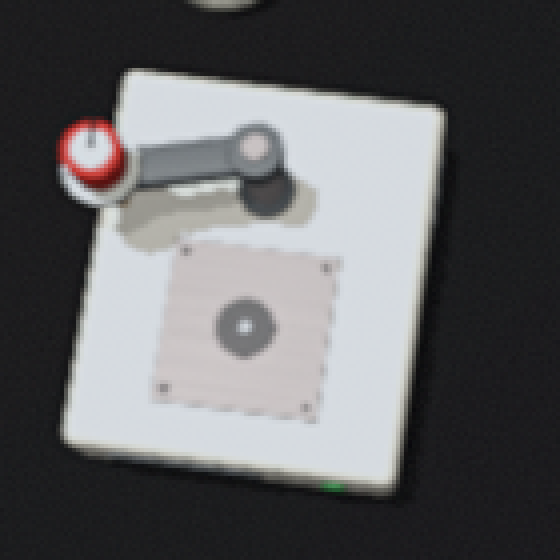

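```bash
cat >> h.py <<'E'
from scipy.spatial.transform import Rotation as Ro, Slerp
def down(a):
    a=np.radians(a);x=np.array([np.cos(a),np.sin(a),0]);y=np.array([0,0,-1.]);return np.c_[x,y,np.cross(x,y)]
def yaw(R): return np.degrees(np.arctan2(R[1,0],R[0,0]))
def plan(wps,w,p=None,R=None):
    """wps: list of (pos, jaw angle, nrows); prints rows of tool shifts/turns"""
    if p is None: s=sense();p,R=s['tcp_pos'],s['ee_rot']
    rows=[]
    for q,a,n in wps:
        T=down(a);p0,sl=p,Slerp([0,1],Ro.from_matrix([R,T]))
        for i in range(1,n+1):
            pn=p0+(np.array(q)-p0)*i/n;Rn=sl(i/n).as_matrix()
            d=np.round(R.T@(pn-p),4);t=np.round(Ro.from_matrix(R.T@Rn).as_rotvec(degrees=True),2)
            assert abs(d).max()<.0625 and np.linalg.norm(t)<10.7,(d,t)
            rows.append('[%s,%s,%g]'%([float(v) for v in d],[float(v) for v in t],w));p=p+R@d;R=R@Ro.from_rotvec(t,degrees=True).as_matrix()
    for i in range(0,len(rows),10): print('['+','.join(rows[i:i+10]).replace(' ','')+']')
E
python3 - <<'E'
from h import *
ci=camera_info('top');
print('knob',back(ci,[[247.5,157]],.208),'crystal',back(ci,[[286.2,201.7]],.087),'piv',back(ci,[[289.2,156.7]],.172))
C=back(ci,[[255.7,137.5],[335.7,146.5],[323.7,243],[240.5,230]],.08);print(C.round(4).tolist(),C.mean(0))
plan([([.42,.25,.25],246.2,7),([.42,-.05,.25],252,6),([.42,-.335,.20],259,7)],.045)
E
```

```text
knob [[0.61977833 0.14901736 0.208     ]] crystal [[0.53822412 0.06508681 0.087     ]] piv [[0.63377442 0.05340203 0.172     ]]
[[0.7167, 0.1565, 0.08], [0.6946, -0.0619, 0.08], [0.433, -0.0352, 0.08], [0.4619, 0.1824, 0.08]] [0.5765626  0.06043352 0.08      ]
[[[0.0323,-0.004,0.0405],[-0.0,0.0,0.02],0.045],[[0.0324,-0.004,0.0406],[-0.0,0.01,0.01],0.045],[[0.0323,-0.004,0.0405],[-0.0,-0.0,0.02],0.045],[[0.0323,-0.004,0.0405],[-0.0,0.0,0.01],0.045],[[0.0324,-0.0041,0.0406],[-0.0,0.01,0.02],0.045],[[0.0323,-0.004,0.0405],[-0.0,-0.0,0.02],0.045],[[0.0323,-0.004,0.0405],[-0.01,0.0,0.01],0.045],[[0.0458,-0.0,0.0202],[0.0,-0.97,0.0],0.045],[[0.046,-0.0,0.0194],[0.0,-0.96,0.0],0.045],[[0.0464,-0.0,0.0186],[0.0,-0.97,0.0],0.045]]
[[[0.0468,-0.0,0.0178],[0.0,-0.97,0.0],0.045],[[0.047,-0.0,0.0171],[0.0,-0.96,0.0],0.045],[[0.0473,-0.0,0.0163],[0.0,-0.97,0.0],0.045],[[0.0387,0.0071,0.0126],[0.0,-1.0,0.0],0.045],[[0.0389,0.0072,0.0119],[0.0,-1.0,0.0],0.045],[[0.0392,0.0071,0.0112],[0.0,-1.0,0.0],0.045],[[0.0393,0.0072,0.0105],[0.0,-1.0,0.0],0.045],[[0.0395,0.0071,0.0099],[0.0,-1.0,0.0],0.045],[[0.0397,0.0071,0.0091],[0.0,-1.0,0.0],0.045],[[0.0398,0.0072,0.0085],[0.01,-1.0,0.0],0.045]]
```

>>> jog_arm([
  [[0.0323,-0.004,0.0405],[0,0,0],0.045],
  [[0.0323,-0.004,0.0405],[0,0,0],0.045],
  [[0.0323,-0.004,0.0405],[0,0,0],0.045],
  [[0.0323,-0.004,0.0405],[0,0,0],0.045],
  [[0.0323,-0.004,0.0405],[0,0,0],0.045],
  [[0.0323,-0.004,0.0405],[0,0,0],0.045],
  [[0.0323,-0.004,0.0405],[0,0,0],0.045],
  [[0.0458,0,0.0202],[0,-0.97,0],0.045],
  [[0.046,0,0.0194],[0,-0.97,0],0.045],
  [[0.0464,0,0.0186],[0,-0.97,0],0.045],
])

```text
time_s: 1.35
tcp_pos: [0.4198, 0.0991, 0.2503]
ee_rot: [[-0.355, -0.0, 0.935], [-0.935, -0.0, -0.355], [0.0, -1.0, -0.0]]
wrist_force: [0.5, -0.2, -1.1]
gripper_width: 0.515
```

>>> jog_arm([
  [[0.0468,0,0.0178],[0,-0.97,0],0.045],
  [[0.047,0,0.0171],[0,-0.97,0],0.045],
  [[0.0473,0,0.0163],[0,-0.97,0],0.045],
  [[0.0387,0.0071,0.0126],[0,-1,0],0.045],
  [[0.0389,0.0072,0.0119],[0,-1,0],0.045],
  [[0.0392,0.0071,0.0112],[0,-1,0],0.045],
  [[0.0393,0.0072,0.0105],[0,-1,0],0.045],
  [[0.0395,0.0071,0.0099],[0,-1,0],0.045],
  [[0.0397,0.0071,0.0091],[0,-1,0],0.045],
  [[0.0398,0.0072,0.0085],[0,-1,0],0.045],
])

```text
time_s: 2.6
tcp_pos: [0.4203, -0.3355, 0.1999]
ee_rot: [[-0.189, -0.001, 0.982], [-0.982, 0.0, -0.189], [-0.0, -1.0, -0.001]]
wrist_force: [-0.2, 0.4, -0.2]
gripper_width: 0.52
```

```bash
python3 - <<'E'
from h import *
s=sense();print(s['time_s'],s['joints'].round(1),s['tcp_pos'],yaw(s['ee_rot']))
ci=camera_info('wrist');im=capture('wrist')
print('orange expect',proj(ci,[.4315,-.3475,.016]),'tcp',proj(ci,s['tcp_pos']))
sc=capture('scene');c2=camera_info('scene');p=s['tcp_pos'];R=s['ee_rot']
print('body in scene',[proj(c2,p+R@np.array(v)).round(0).tolist() for v in ([.095,-.09,0],[-.095,-.09,0],[0,-.09,.095],[0,-.09,-.095])])
u,v=proj(c2,p-[0,0,-.08])[0].astype(int)
cr=cv2.resize(sc[max(0,v-50):v+50,max(0,u-66):u+66],(528,400),interpolation=3)
print('crop origin',u-66,v-50)
save('w1',np.hstack([im,cv2.copyMakeBorder(cr[:, :160],0,0,0,0,0)])[:, :800]);save('s1',cr)
np.save('w1.npy',im)
E
```

```text
2.6 [-21.3  14.6 -13.8  -0.  -61.6 100.4] [ 0.42031732 -0.33548466  0.19992232] -100.92272118015315
orange expect [[327.56850149 166.35802597]] tcp [[317.74310967 258.17765591]]
body in scene [[[281.0, 83.0]], [[302.0, 113.0]], [[265.0, 105.0]], [[316.0, 91.0]]]
crop origin 225 49
```

View pics/w1.png

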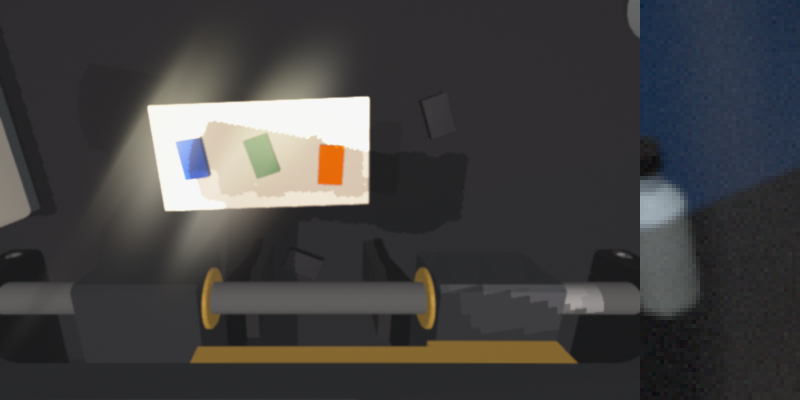

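View pics/s1.png

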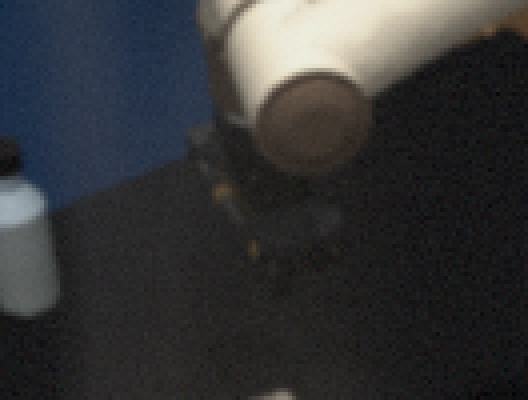

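The wrist view shows the gripper body long along the jaw axis. The orange coupon on the tile is at (331,165), with green (262,156) and blue (193,158) to its left. One dark look-alike is off the tile at (438,115).

```bash
cat >> h.py <<'E'
def orange(im,ci,z):
    hsv=cv2.cvtColor(im,cv2.COLOR_RGB2HSV);m=((hsv[...,0]>4)&(hsv[...,0]<20)&(hsv[...,1]>170)&(hsv[...,2]>120)).astype(np.uint8)
    m[240:]=0
    n,l,st,_=cv2.connectedComponentsWithStats(m);k=1+st[1:,4].argmax()
    c=max(cv2.findContours((l==k).astype(np.uint8),cv2.RETR_EXTERNAL,cv2.CHAIN_APPROX_NONE)[0],key=cv2.contourArea)[:,0]
    W=back(ci,c,z)[:,:2]*1000;r=cv2.minAreaRect(W.astype(np.float32));b=cv2.boxPoints(r)
    e=[b[1]-b[0],b[2]-b[1]];e=e[int(np.linalg.norm(e[1])>np.linalg.norm(e[0]))]
    print('orange',np.round(r[0],1),np.round(r[1],1),'long axis',np.degrees(np.arctan2(e[1],e[0]))%180,st[k]);return np.array(r[0])/1000
E
python3 - <<'E'
from h import *
s=sense();ci=camera_info('wrist');im=np.load('w1.npy')
orange(im,ci,.016);R=cv2.Rodrigues(ci['rvec'])[0];o=-R.T@ci['tvec'];print('cam in tool',s['ee_rot'].T@(o-s['tcp_pos']))
c=back(ci,[[149,106],[369,97],[369,203],[165,210]],.006);print(c.round(3).tolist())
E
```

```text
orange [ 431.9 -351.9] [23.3 38.7] long axis 166.13985 [319 145  25  39 890]
cam in tool [ 0.00021005 -0.16169662  0.07705042]
[[0.522, -0.188, 0.006], [0.488, -0.401, 0.006], [0.382, -0.384, 0.006], [0.416, -0.169, 0.006]]
```

```bash
python3 - <<'E'
from h import *
plan([([.4317,-.350,.06],-103.9,4),([.4317,-.350,.0085],-103.9,4)],.045)
E
```

```text
[[[0.0027,0.0347,0.0037],[0.04,0.68,-0.0],0.045],[[0.0027,0.0346,0.0036],[0.05,0.68,-0.01],0.045],[[0.0026,0.0347,0.0037],[0.04,0.68,-0.0],0.045],[[0.0026,0.0347,0.0037],[0.04,0.68,-0.01],0.045],[[-0.0,0.0129,-0.0],[0.0,0.0,0.0],0.045],[[-0.0,0.0128,-0.0],[0.0,0.0,0.0],0.045],[[-0.0,0.0129,-0.0],[0.0,0.0,0.0],0.045],[[-0.0,0.0129,-0.0],[0.0,0.0,0.0],0.045]]
```

>>> jog_arm([
  [[0.0027,0.0347,0.0037],[0.04,0.68,0],0.045],
  [[0.0027,0.0347,0.0037],[0.04,0.68,0],0.045],
  [[0.0026,0.0347,0.0037],[0.04,0.68,0],0.045],
  [[0.0026,0.0347,0.0037],[0.04,0.68,0],0.045],
  [[0,0.0129,0],[0,0,0],0.045],
  [[0,0.0128,0],[0,0,0],0.045],
  [[0,0.0129,0],[0,0,0],0.045],
  [[0,0.0129,0],[0,0,0],0.045],
  [[0,0,0],[0,0,0],0.045],
])

```text
time_s: 3.82
tcp_pos: [0.4326, -0.3474, 0.0094]
ee_rot: [[-0.236, 0.001, 0.972], [-0.972, 0.0, -0.236], [-0.0, -1.0, 0.001]]
wrist_force: [-0.2, 0.2, -0.4]
gripper_width: 0.521
```

>>> jog_arm([
  [[0,0,0],[0,0,0],0.015],
  [[0,0,0],[0,0,0],0.015],
  [[0,0,0],[0,0,0],0.015],
  [[0,0,0],[0,0,0],0.015],
  [[0,0,0],[0,0,0],0.015],
])

```text
time_s: 4.45
tcp_pos: [0.4336, -0.3479, 0.0107]
ee_rot: [[-0.236, 0.003, 0.972], [-0.972, -0.001, -0.236], [0.0, -1.0, 0.004]]
wrist_force: [-0.8, 0.5, 2.1]
gripper_width: 0.279
```

```bash
python3 - <<'E'
from h import *
s=sense();print(s['tcp_pos'])
plan([([.4317,-.348,.05],-103.6,3),([.44,-.30,.20],-103,4),([.505,.068,.20],-92.5,12)],.015,np.array([.4317,-.348,.0085]),down(-103.6))
E
```

```text
[ 0.43358035 -0.34793888  0.01074624]
[[[0.0,-0.0138,0.0],[-0.0,0.0,0.0],0.015],[[0.0,-0.0139,0.0],[-0.0,0.0,0.0],0.015],[[0.0,-0.0138,0.0],[-0.0,0.0,0.0],0.015],[[-0.0122,-0.0375,-0.0008],[-0.0,-0.15,0.0],0.015],[[-0.0121,-0.0375,-0.0008],[0.0,-0.15,0.0],0.015],[[-0.0122,-0.0375,-0.0007],[0.0,-0.15,0.0],0.015],[[-0.0121,-0.0375,-0.0007],[0.0,-0.15,0.0],0.015],[[-0.0311,0.0,-0.0016],[-0.0,-0.87,0.0],0.015],[[-0.0311,0.0,-0.0012],[-0.0,-0.88,-0.0],0.015],[[-0.0312,0.0,-0.0006],[-0.0,-0.88,0.0],0.015]]
[[[-0.0311,-0.0,-0.0002],[-0.0,-0.87,0.0],0.015],[[-0.0311,-0.0,0.0002],[-0.0,-0.88,0.0],0.015],[[-0.0312,-0.0,0.0008],[-0.0,-0.87,0.0],0.015],[[-0.0311,-0.0,0.0012],[-0.0,-0.87,0.0],0.015],[[-0.0311,-0.0,0.0017],[-0.0,-0.88,0.0],0.015],[[-0.0311,-0.0,0.0022],[-0.0,-0.88,0.0],0.015],[[-0.031,-0.0,0.0027],[0.0,-0.87,0.0],0.015],[[-0.031,-0.0,0.0031],[0.0,-0.88,0.0],0.015],[[-0.0309,-0.0,0.0036],[0.0,-0.87,0.0],0.015]]
```

>>> jog_arm([
  [[0,-0.0138,0],[0,0,0],0.015],
  [[0,-0.0139,0],[0,0,0],0.015],
  [[0,-0.0138,0],[0,0,0],0.015],
  [[-0.0122,-0.0375,-0.0008],[0,-0.15,0],0.015],
  [[-0.0121,-0.0375,-0.0008],[0,-0.15,0],0.015],
  [[-0.0122,-0.0375,-0.0007],[0,-0.15,0],0.015],
  [[-0.0121,-0.0375,-0.0007],[0,-0.15,0],0.015],
  [[-0.0311,0,-0.0016],[0,-0.87,0],0.015],
  [[-0.0311,0,-0.0012],[0,-0.88,0],0.015],
  [[-0.0312,0,-0.0006],[0,-0.88,0],0.015],
])

```text
time_s: 5.7
tcp_pos: [0.4574, -0.2067, 0.2028]
ee_rot: [[-0.181, 0.004, 0.983], [-0.983, -0.001, -0.181], [-0.0, -1.0, 0.004]]
wrist_force: [-0.2, 0.4, 0.6]
gripper_width: 0.278
```

>>> jog_arm([
  [[-0.0311,0,-0.0002],[0,-0.87,0],0.015],
  [[-0.0311,0,0.0002],[0,-0.88,0],0.015],
  [[-0.0312,0,0.0008],[0,-0.87,0],0.015],
  [[-0.0311,0,0.0012],[0,-0.87,0],0.015],
  [[-0.0311,0,0.0017],[0,-0.88,0],0.015],
  [[-0.0311,0,0.0022],[0,-0.88,0],0.015],
  [[-0.031,0,0.0027],[0,-0.87,0],0.015],
  [[-0.031,0,0.0031],[0,-0.88,0],0.015],
  [[-0.0309,0,0.0036],[0,-0.87,0],0.015],
  [[0,0,0],[0,0,0],0.015],
])

```text
time_s: 6.95
tcp_pos: [0.5067, 0.0698, 0.2025]
ee_rot: [[-0.042, 0.004, 0.999], [-0.999, -0.0, -0.042], [-0.0, -1.0, 0.004]]
wrist_force: [0.5, 0.3, -0.2]
gripper_width: 0.28
```

```bash
python3 - <<'E'
from h import *
for _ in range(2):
    s=sense();print(s['time_s'],s['joints'].round(1),s['tcp_pos'],yaw(s['ee_rot']),s['gripper_width'])
    ci=camera_info('wrist');im=capture('wrist')
print('crystal',proj(ci,[.5382,.0651,.087]),'coupon',proj(ci,s['tcp_pos']))
save('w2',im);np.save('w2.npy',im)
E
```

```text
6.95 [ 26.1  11.8 -17.2   0.1 -60.8  61.4] [0.50673748 0.06976698 0.20246759] -92.41604814692248 0.27950801286375554
7.0 [ 26.   11.8 -17.3   0.1 -60.8  61.4] [0.50634494 0.06879122 0.20226061] -92.49116700181733 0.28292018145174536
crystal [[320.67824056 159.3829685 ]] coupon [[317.81837262 258.0975572 ]]
```

View pics/w2.png

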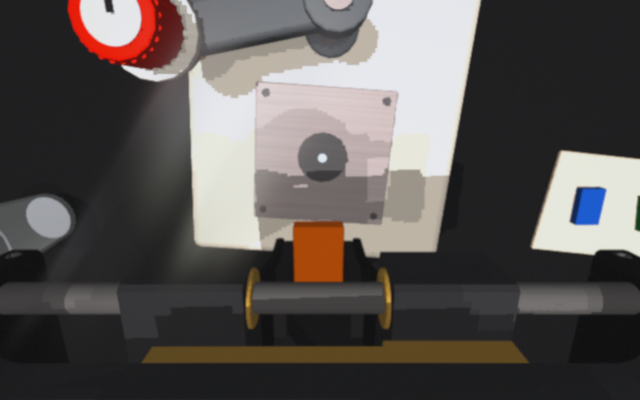

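```bash
python3 - <<'E'
from h import *
s=sense();ci=camera_info('wrist');im=np.load('w2.npy');R=s['ee_rot'];p=s['tcp_pos'];print(p)
g=im.astype(int).sum(2);w=g[148:168,312:332];ys,xs=np.nonzero(w>500);c=[xs.mean()+312,ys.mean()+148];print('cr px',c,len(xs))
print('crystal',back(ci,[c],.087))
for dz in (.006,.008):
    e=back(ci,[[294.5,222.5],[343.5,222.5]],p[2]+dz);print('front edge tool',((e-p)@R).round(4).tolist())
hsv=cv2.cvtColor(im,cv2.COLOR_RGB2HSV);m=(hsv[...,0]>4)&(hsv[...,0]<20)&(hsv[...,1]>170)&(hsv[...,2]>90);m[300:]=0
for r in (221,222,223,224,226,235,250,265,280): x=np.nonzero(m[r,250:400])[0]+250;print(r,x.min() if len(x) else 0,x.max() if len(x) else 0)
print('piv',back(ci,[[337,1]],.172),'knobtop',back(ci,[[113,12]],.208))
print('stage corners',back(ci,[[266,92.5],[387,101],[373,216],[263,209]],.084).round(4).tolist())
E
```

```text
[0.5061545  0.06815856 0.2021374 ]
cr px [np.float64(321.8484848484849), np.float64(157.74242424242425)] 66
crystal [[0.53930723 0.06342312 0.087     ]]
front edge tool [[-0.0111, -0.0059, 0.0214], [0.0122, -0.0059, 0.0213]]
front edge tool [[-0.0109, -0.0079, 0.0221], [0.0121, -0.0079, 0.0221]]
221 0 0
222 311 340
223 295 341
224 295 341
226 294 342
235 294 342
250 293 343
265 294 342
280 294 342
piv [[0.62961578 0.05309736 0.172     ]] knobtop [[0.620792   0.14543058 0.208     ]]
stage corners [[0.5911, 0.1042, 0.084], [0.5806, 0.0112, 0.084], [0.4872, 0.0221, 0.084], [0.4977, 0.1149, 0.084]]
```

>>> jog_arm([
  [[0.0014,0,0.0158],[0,0,0],0.015],
  [[0.0014,0,0.0158],[0,0,0],0.015],
  [[0,0.018,0],[0,0,0],0.015],
  [[0,0.018,0],[0,0,0],0.015],
  [[0,0.018,0],[0,0,0],0.015],
  [[0,0.018,0],[0,0,0],0.015],
  [[0,0.018,0],[0,0,0],0.015],
  [[0,0.012,0],[0,0,0],0.015],
  [[0,0.006,0],[0,0,0],0.015],
  [[0,0,0],[0,0,0],0.015],
])

```text
time_s: 8.3
tcp_pos: [0.5385, 0.0638, 0.0936]
ee_rot: [[-0.045, 0.002, 0.999], [-0.999, -0.001, -0.045], [0.001, -1.0, 0.002]]
wrist_force: [-0.1, -0.4, -0.0]
gripper_width: 0.279
```

```bash
python3 - <<'E'
from h import *
s=sense();print(s['tcp_pos'],s['wrist_force'])
ci=camera_info('wrist');im=capture('wrist');np.save('w3.npy',im);save('w3',cv2.resize(im[150:350,160:480],(800,500),interpolation=3))
E
```

```text
[0.53851725 0.0637989  0.09362357] [-0.14211708 -0.40743352 -0.02591962]
```

View pics/w3.png

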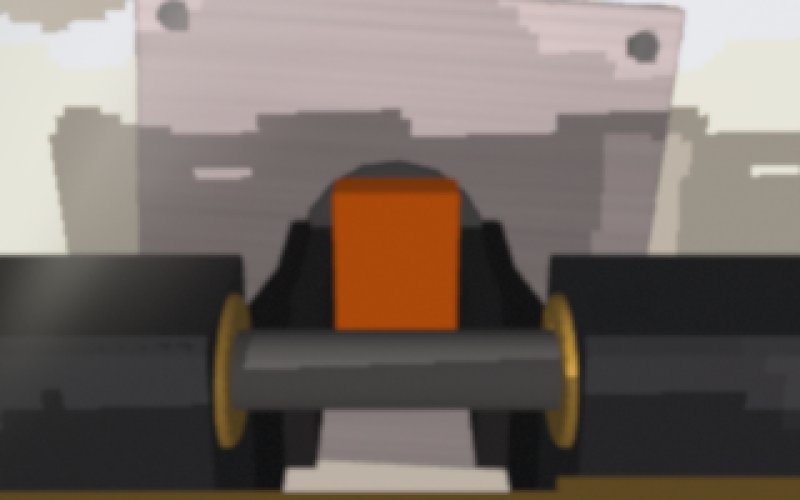

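```bash
python3 - <<'E'
from h import *
s=sense();ci=camera_info('wrist')
d=back(ci,[[393/2.5+160,160/2.5+150]],.087);
for u in (.0885,.090): print(d,back(ci,[[395/2.5+160,179.5/2.5+150]],u),back(ci,[[395.5/2.5+160,191/2.5+150]],u+.01))
E
```

```text
[[0.56001637 0.06329887 0.087     ]] [[0.55630595 0.06305917 0.0885    ]] [[0.55746919 0.06291472 0.0985    ]]
[[0.56001637 0.06329887 0.087     ]] [[0.55683251 0.06303591 0.09      ]] [[0.55801809 0.06289136 0.1       ]]
```

Seen from close up, the coupon sits centred sideways on the disc but about 2 mm short towards the post. I'll shift it 2 mm and lower in small steps.

>>> jog_arm([
  [[0,0.0005,0.002],[0,0,0],0.015],
  [[0,0.0005,0],[0,0,0],0.015],
  [[0,0.0005,0],[0,0,0],0.015],
  [[0,0,0],[0,0,0],0.015],
])

```text
time_s: 8.85
tcp_pos: [0.5402, 0.0639, 0.0924]
ee_rot: [[-0.045, 0.003, 0.999], [-0.999, -0.001, -0.045], [0.0, -1.0, 0.003]]
wrist_force: [0.2, 0.0, -0.9]
gripper_width: 0.277
```

>>> jog_arm([
  [[0,0.0005,0],[0,0,0],0.015],
  [[0,0,0],[0,0,0],0.015],
])

```text
time_s: 9.1
tcp_pos: [0.5403, 0.0639, 0.0918]
ee_rot: [[-0.045, 0.003, 0.999], [-0.999, -0.001, -0.045], [0.0, -1.0, 0.003]]
wrist_force: [-0.1, 0.2, 0.4]
gripper_width: 0.277
```

>>> jog_arm([
  [[0,0.0005,0],[0,0,0],0.015],
  [[0,0,0],[0,0,0],0.015],
])

```text
time_s: 9.35
tcp_pos: [0.5403, 0.0639, 0.0917]
ee_rot: [[-0.045, 0.003, 0.999], [-0.999, -0.001, -0.045], [0.001, -1.0, 0.003]]
wrist_force: [-1.5, 0.5, 2.7]
gripper_width: 0.279
```

>>> jog_arm([
  [[0,0,0],[0,0,0],0.042],
  [[0,0,0],[0,0,0],0.042],
  [[0,0,0],[0,0,0],0.042],
  [[0,-0.01,0],[0,0,0],0.042],
  [[0,-0.03,0],[0,0,0],0.042],
  [[0,-0.04,0],[0,0,0],0.042],
  [[0,-0.04,-0.02],[0,0,0],0.06],
  [[0,-0.02,-0.03],[0,0,0],0.06],
  [[0,0,0],[0,0,0],0.06],
])

```text
time_s: 10.48
tcp_pos: [0.4896, 0.0665, 0.2341]
ee_rot: [[-0.044, 0.008, 0.999], [-0.999, 0.002, -0.044], [-0.002, -1.0, 0.008]]
wrist_force: [-0.3, -0.1, -0.3]
gripper_width: 0.668
```

```bash
python3 - <<'E'
from h import *
s=sense();print(s['time_s'],s['tcp_pos'],s['joints'].round(1),yaw(s['ee_rot']))
ci=camera_info('wrist');im=capture('wrist');np.save('w4.npy',im);save('w4',im)
orange(im,ci,.097)
print('disc center back',proj(ci,[.539,.0635,.087]))
E
```

```text
10.475 [0.48964724 0.06649278 0.23412368] [ 26.7   8.4 -16.7   0.1 -64.4  60.8] -92.50862270721723
orange [539.1  63.6] [24.1 38.5] long axis 177.4637 [ 305  112   29   47 1273]
disc center back [[319.10944395 134.53342593]]
```

View pics/w4.png

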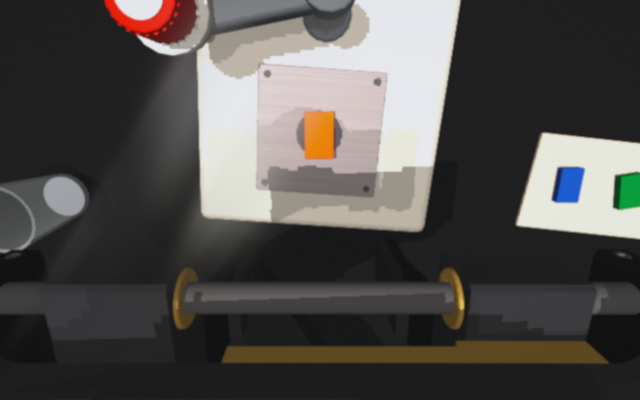

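The coupon lies at (539.1, 63.6) mm against the crystal at (539.3, 63.4) mm, so it is centred. Next is the knob.

```bash
python3 - <<'E'
from h import *
plan([([.50,.075,.255],-90,2),([.6202,.1465,.25],-75,5),([.6202,.1465,.182],-75,6)],.08)
E
```

```text
[[[-0.0045,-0.0111,0.0049],[-0.17,-1.26,-0.03],0.08],[[-0.0044,-0.0111,0.005],[-0.16,-1.27,-0.03],0.08],[[-0.0143,0.001,0.024],[-0.0,-3.0,0.0],0.08],[[-0.013,0.001,0.0248],[-0.0,-3.0,0.0],0.08],[[-0.0117,0.001,0.0254],[-0.0,-3.0,0.0],0.08],[[-0.0104,0.001,0.026],[-0.0,-3.0,0.0],0.08],[[-0.009,0.001,0.0265],[-0.0,-3.0,0.0],0.08],[[0.0,0.0113,-0.0],[-0.0,0.0,0.0],0.08],[[0.0,0.0114,-0.0],[-0.0,0.0,0.0],0.08],[[0.0,0.0113,-0.0],[-0.0,0.0,0.0],0.08]]
[[[0.0,0.0113,-0.0],[-0.0,0.0,0.0],0.08],[[0.0,0.0114,-0.0],[-0.0,0.0,0.0],0.08],[[0.0,0.0113,-0.0001],[-0.0,0.0,0.0],0.08]]
```

>>> jog_arm([
  [[-0.0045,-0.0111,0.0049],[-0.17,-1.26,-0.03],0.08],
  [[-0.0044,-0.0111,0.005],[-0.16,-1.27,-0.03],0.08],
  [[-0.0143,0.001,0.024],[0,-3,0],0.08],
  [[-0.013,0.001,0.0248],[0,-3,0],0.08],
  [[-0.0117,0.001,0.0254],[0,-3,0],0.08],
  [[-0.0104,0.001,0.026],[0,-3,0],0.08],
  [[-0.009,0.001,0.0265],[0,-3,0],0.08],
  [[0,0,0],[0,0,0],0.08],
  [[0,0,0],[0,0,0],0.08],
])

```text
time_s: 11.65
tcp_pos: [0.6206, 0.1462, 0.2473]
ee_rot: [[0.258, -0.004, 0.966], [-0.966, -0.002, 0.258], [0.001, -1.0, -0.005]]
wrist_force: [-0.4, 0.5, 0.3]
gripper_width: 0.919
```

```bash
python3 - <<'E'
from h import *
s=sense();print(s['time_s'],s['tcp_pos'],s['joints'].round(1),yaw(s['ee_rot']))
im=capture('wrist');ci=camera_info('wrist');t=capture('top');sc=capture('scene');c2=camera_info('scene')
print('knob axis wrist',proj(ci,[.6202,.1465,.208]),'scene',proj(c2,[[.6202,.1465,.208],s['tcp_pos']]))
save('w5',np.hstack([cv2.resize(im[150:,120:520],(480,300)),cv2.resize(sc[180:280,270:377],(320,300),interpolation=3)]))
E
```

```text
11.65 [0.62055289 0.14624113 0.2473125 ] [ 27.8  22.6   4.9  -0.  -72.5  77.2] -75.04431398113461
knob axis wrist [[317.07555575 229.77714094]] scene [[327.82212786 230.85240968]
 [327.93358229 222.56737984]]
```

View pics/w5.png

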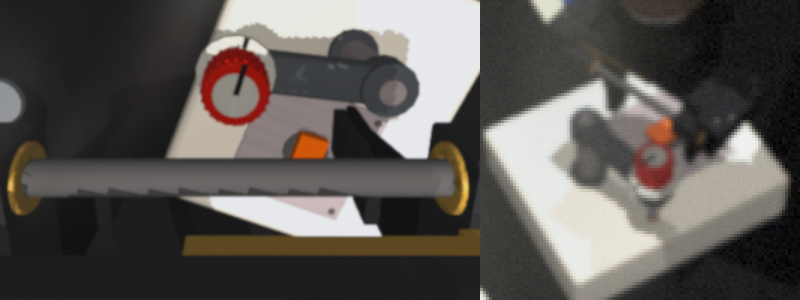

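The knob is at wrist pixel (316,227), against (317,230) predicted, and its line and the collar mark agree. I'll descend and grip.

>>> jog_arm([
  [[0,0.015,0],[0,0,0],0.08],
  [[0,0.015,0],[0,0,0],0.08],
  [[0,0.015,0],[0,0,0],0.08],
  [[0,0.01,0],[0,0,0],0.08],
  [[0,0.01,0],[0,0,0],0.08],
  [[0,0,0],[0,0,0],0.08],
])

```text
time_s: 12.55
tcp_pos: [0.6198, 0.146, 0.1818]
ee_rot: [[0.258, -0.005, 0.966], [-0.966, -0.002, 0.258], [0.001, -1.0, -0.005]]
wrist_force: [-0.3, 1.1, 1.1]
gripper_width: 0.92
```

>>> jog_arm([
  [[0,0,0],[0,0,0],0.045],
  [[0,0,0],[0,0,0],0.042],
  [[0,0,0],[0,0,0],0.038],
  [[0,0,0],[0,0,0],0.03],
  [[0,0,0],[0,0,0],0.03],
  [[0,0,0],[0,0,0],0.03],
])

```text
time_s: 13.3
tcp_pos: [0.62, 0.1473, 0.1831]
ee_rot: [[0.259, -0.003, 0.966], [-0.966, 0.0, 0.259], [-0.001, -1.0, -0.003]]
wrist_force: [-1.3, 3.7, 1.2]
gripper_width: 0.402
```

```bash
python3 - <<'E'
from h import *
s=sense();print(s['time_s'],s['tcp_pos'],s['joints'].round(1),yaw(s['ee_rot']),s['wrist_force'],s['moment'],s['gripper_width'])
# arc about pivot
P=np.array([.6337,.0526]);p=s['tcp_pos'];v=p[:2]-P;a0=np.degrees(np.arctan2(v[1],v[0]));r=np.hypot(*v);print('angle',a0,'r',r)
K=P+.095*v/r;y0=yaw(s['ee_rot']);n=12;tot=173.5-a0
w=[([*(P+.095*np.array([np.cos(np.radians(a0+tot*i/n)),np.sin(np.radians(a0+tot*i/n))])),p[2]],y0+tot*i/n,1) for i in range(1,n+1)]
plan(w,.03,np.array([*K,p[2]]),down(y0))
E
```

```text
13.3 [0.62003894 0.14725718 0.18305659] [ 27.8  24.9  -0.8  -0.1 -64.4  77.2] -75.01808382177965 [-1.33515915  3.74316724  1.18686236] [1.03171723 0.42392847 0.01601158] 0.4018369054499979
angle 98.21230524490076 r 0.09563789317920438
[[[-0.0007,0.0,-0.0104],[0.0,-6.27,0.0],0.03],[[-0.0006,0.0,-0.0104],[-0.0,-6.28,-0.0],0.03],[[-0.0007,0.0,-0.0103],[-0.0,-6.27,-0.0],0.03],[[-0.0006,0.0,-0.0104],[-0.0,-6.28,0.0],0.03],[[-0.0007,0.0,-0.0104],[0.0,-6.27,0.0],0.03],[[-0.0006,0.0,-0.0104],[-0.0,-6.27,0.0],0.03],[[-0.0007,0.0,-0.0103],[0.0,-6.28,0.0],0.03],[[-0.0007,0.0,-0.0104],[0.0,-6.27,0.0],0.03],[[-0.0006,0.0,-0.0104],[0.0,-6.28,0.0],0.03],[[-0.0007,0.0,-0.0104],[-0.0,-6.27,-0.0],0.03]]
[[[-0.0006,0.0,-0.0103],[0.0,-6.27,0.0],0.03],[[-0.0007,0.0,-0.0104],[-0.0,-6.28,0.0],0.03]]
```

>>> jog_arm([
  [[-0.0003,0,-0.0052],[0,-3.14,0],0.03],
  [[-0.0003,0,-0.0052],[0,-3.14,0],0.03],
  [[-0.0006,0,-0.0104],[0,-6.27,0],0.03],
  [[-0.0007,0,-0.0104],[0,-6.27,0],0.03],
  [[-0.0007,0,-0.0104],[0,-6.27,0],0.03],
  [[-0.0006,0,-0.0104],[0,-6.27,0],0.03],
])

```text
time_s: 14.05
tcp_pos: [0.5749, 0.1276, 0.1832]
ee_rot: [[0.726, 0.003, 0.688], [-0.688, 0.004, 0.726], [-0.001, -1.0, 0.004]]
wrist_force: [2.6, 7.1, -3.5]
gripper_width: 0.405
```

```bash
cat > st.py <<'E'
from h import *
s=sense();P=np.array([.6337,.0526]);v=s['tcp_pos'][:2]-P
m=s['moment'];print(round(s['time_s'],2),s['tcp_pos'].round(4),'yaw',yaw(s['ee_rot']).round(2),'ang',np.degrees(np.arctan2(v[1],v[0])).round(2),'r',np.hypot(*v).round(4),'F',s['wrist_force'].round(1),'M',m.round(3),'gw',s['gripper_width'].round(3),'j6',s['joints'][5].round(1), 'eff6',s['effort'][5].round(3))
E
python3 st.py
```

```text
Traceback (most recent call last):
  File "st.py", line 3, in <module>
    m=s['moment'];print(round(s['time_s'],2),s['tcp_pos'].round(4),'yaw',yaw(s['ee_rot']).round(2),'ang',np.degrees(np.arctan2(v[1],v[0])).round(2),'r',np.hypot(*v).round(4),'F',s['wrist_force'].round(1),'M',m.round(3),'gw',s['gripper_width'].round(3),'j6',s['joints'][5].round(1), 'eff6',s['effort'][5].round(3))
                                                                                                                                                                                                                                ^^^^^^^^^^^^^^^^^^^^^^^^
AttributeError: 'float' object has no attribute 'round'
```

>>> jog_arm([
  [[-0.0007,0,-0.0104],[0,-6.27,0],0.03],
  [[-0.0006,0,-0.0104],[0,-6.27,0],0.03],
  [[-0.0007,0,-0.0104],[0,-6.27,0],0.03],
  [[-0.0007,0,-0.0104],[0,-6.27,0],0.03],
  [[-0.0006,0,-0.0104],[0,-6.27,0],0.03],
  [[-0.0003,0,-0.0052],[0,-3.14,0],0.03],
  [[-0.0003,0,-0.0052],[0,-3.14,0],0.03],
  [[0,0,0],[0,0,0],0.03],
])

```text
time_s: 15.05
tcp_pos: [0.5414, 0.0738, 0.1831]
ee_rot: [[0.994, -0.002, 0.105], [-0.105, 0.001, 0.994], [-0.002, -1.0, 0.001]]
wrist_force: [-0.7, 4.9, -1.6]
gripper_width: 0.404
```

```bash
sed -i "s/s\['gripper_width'\].round(3)/round(s['gripper_width'],3)/" st.py; python3 st.py
```

```text
15.05 [0.5414 0.0738 0.1831] yaw -6.03 ang 167.06 r 0.0947 F [-0.7  4.9 -1.6] M [ 1.428  0.115 -0.046] gw 0.404 j6 149.3 eff6 0.051
```

>>> jog_arm([
  [[-0.0001,0,-0.0035],[0,-2.1,0],0.03],
  [[-0.0001,0,-0.0035],[0,-2.1,0],0.03],
  [[0,0,-0.0017],[0,-1,0],0.03],
  [[0,0,0],[0,0,0],0.03],
])

```text
time_s: 15.55
tcp_pos: [0.54, 0.0654, 0.183]
ee_rot: [[1.0, -0.003, 0.015], [-0.015, 0.001, 1.0], [-0.003, -1.0, 0.001]]
wrist_force: [-2.9, 5.4, 0.0]
gripper_width: 0.405
```

```bash
python3 st.py
```

```text
15.55 [0.54   0.0654 0.183 ] yaw -0.84 ang 172.24 r 0.0946 F [-2.9  5.4  0. ] M [1.78  0.548 0.085] gw 0.405 j6 155.3 eff6 0.002
```

>>> jog_arm([
  [[0,0,-0.0017],[0,-1,0],0.03],
  [[0,0,-0.0017],[0,0,0],0.03],
  [[0,0,0],[0,0,0],0.03],
])

```text
time_s: 15.92
tcp_pos: [0.5398, 0.0631, 0.183]
ee_rot: [[1.0, -0.003, -0.003], [0.003, 0.003, 1.0], [-0.003, -1.0, 0.003]]
wrist_force: [-4.1, 9.5, -0.1]
gripper_width: 0.404
```

```bash
python3 st.py
```

```text
15.93 [0.5398 0.0631 0.183 ] yaw 0.16 ang 173.64 r 0.0945 F [-4.1  9.5 -0.1] M [2.881 1.05  0.031] gw 0.404 j6 156.7 eff6 -0.034
```

>>> jog_arm([
  [[0,0,-0.0015],[0,0,0],0.03],
  [[0,0,0],[0,0,0],0.03],
])

```text
time_s: 16.18
tcp_pos: [0.5398, 0.0628, 0.183]
ee_rot: [[1.0, -0.003, -0.003], [0.003, 0.005, 1.0], [-0.003, -1.0, 0.005]]
wrist_force: [-4.9, 14.8, 1.4]
gripper_width: 0.41
```

```bash
python3 st.py
```

```text
16.18 [0.5398 0.0628 0.183 ] yaw 0.17 ang 173.77 r 0.0945 F [-4.9 14.8  1.4] M [4.104 1.344 0.01 ] gw 0.41 j6 156.8 eff6 -0.035
```

The arm is at its stop: the force rises with no further motion. I'll ease the push off, then start turning clockwise.

>>> jog_arm([
  [[-0.0005,0,0.0018],[0,0,0],0.03],
  [[0,0,0],[0,0,0],0.03],
])

```text
time_s: 16.42
tcp_pos: [0.5397, 0.0631, 0.1831]
ee_rot: [[1.0, -0.003, -0.003], [0.003, 0.002, 1.0], [-0.003, -1.0, 0.002]]
wrist_force: [-2.7, 9.3, 0.2]
gripper_width: 0.408
```

```bash
python3 st.py
```

```text
16.43 [0.5397 0.0631 0.1831] yaw 0.19 ang 173.61 r 0.0946 F [-2.7  9.3  0.2] M [2.32  0.571 0.055] gw 0.408 j6 156.6 eff6 -0.039
```

>>> jog_arm([
  [[0,0,0],[0,5,0],0.03],
  [[0,0,0],[0,5,0],0.03],
  [[0,0,0],[0,0,0],0.03],
])

```text
time_s: 16.8
tcp_pos: [0.5396, 0.0631, 0.183]
ee_rot: [[0.985, -0.003, 0.171], [-0.171, 0.002, 0.985], [-0.003, -1.0, 0.002]]
wrist_force: [-3.0, 8.4, 0.8]
gripper_width: 0.408
```

```bash
python3 st.py
```

```text
16.8 [0.5396 0.0631 0.183 ] yaw -9.83 ang 173.63 r 0.0947 F [-3.   8.4  0.8] M [2.445 0.728 0.11 ] gw 0.408 j6 146.6 eff6 -0.235
```

>>> jog_arm([
  [[0,0,0],[0,5,0],0.03],
  [[0,0,0],[0,5,0],0.03],
  [[0,0,0],[0,0,0],0.03],
])

```text
time_s: 17.18
tcp_pos: [0.5395, 0.0631, 0.1831]
ee_rot: [[0.941, -0.003, 0.339], [-0.339, 0.002, 0.941], [-0.004, -1.0, 0.001]]
wrist_force: [-3.2, 9.3, 0.1]
gripper_width: 0.405
```

```bash
python3 st.py
```

```text
17.18 [0.5395 0.0631 0.1831] yaw -19.83 ang 173.63 r 0.0948 F [-3.2  9.3  0.1] M [2.566 0.785 0.084] gw 0.405 j6 136.6 eff6 -0.236
```

>>> jog_arm([
  [[0,0,0],[0,5,0],0.03],
  [[0,0,0],[0,5,0],0.03],
  [[0,0,0],[0,0,0],0.03],
])

```text
time_s: 17.55
tcp_pos: [0.5394, 0.0632, 0.1831]
ee_rot: [[0.867, -0.003, 0.497], [-0.497, 0.002, 0.867], [-0.004, -1.0, 0.0]]
wrist_force: [-2.7, 9.6, 0.0]
gripper_width: 0.404
```

```bash
python3 st.py
```

```text
17.55 [0.5394 0.0632 0.1831] yaw -29.83 ang 173.62 r 0.0949 F [-2.7  9.6  0. ] M [2.586 0.909 0.129] gw 0.404 j6 126.6 eff6 -0.237
```

>>> jog_arm([
  [[0,0,0],[0,5,0],0.03],
  [[0,0,0],[0,5,0],0.03],
  [[0,0,0],[0,5,0],0.03],
  [[0,0,0],[0,0,0],0.03],
])

```text
time_s: 18.05
tcp_pos: [0.5392, 0.0633, 0.183]
ee_rot: [[0.709, -0.004, 0.705], [-0.705, 0.002, 0.709], [-0.004, -1.0, -0.001]]
wrist_force: [-3.6, 9.0, 1.6]
gripper_width: 0.403
```

```bash
python3 st.py
```

```text
18.05 [0.5392 0.0633 0.183 ] yaw -44.83 ang 173.55 r 0.0951 F [-3.6  9.   1.6] M [2.764 1.097 0.154] gw 0.403 j6 111.6 eff6 -0.239
```

>>> jog_arm([
  [[0,0,0],[0,5,0],0.03],
  [[0,0,0],[0,5,0],0.03],
  [[0,0,0],[0,5,0],0.03],
  [[0,0,0],[0,0,0],0.03],
])

```text
time_s: 18.55
tcp_pos: [0.5391, 0.0634, 0.1831]
ee_rot: [[0.503, -0.004, 0.865], [-0.865, 0.003, 0.503], [-0.004, -1.0, -0.002]]
wrist_force: [-4.7, 9.9, 0.6]
gripper_width: 0.407
```

```bash
python3 st.py
```

```text
18.55 [0.5391 0.0634 0.1831] yaw -59.83 ang 173.48 r 0.0952 F [-4.7  9.9  0.6] M [2.94  1.204 0.183] gw 0.407 j6 96.6 eff6 -0.24
```

>>> jog_arm([
  [[0,0,0],[0,5,0],0.03],
  [[0,0,0],[0,5,0],0.03],
  [[0,0,0],[0,5,0],0.03],
  [[0,0,0],[0,0,0],0.03],
])

```text
time_s: 19.05
tcp_pos: [0.539, 0.0635, 0.183]
ee_rot: [[0.262, -0.004, 0.965], [-0.965, 0.003, 0.262], [-0.004, -1.0, -0.003]]
wrist_force: [-4.3, 10.1, 0.9]
gripper_width: 0.407
```

```bash
python3 st.py
```

```text
19.05 [0.539  0.0635 0.183 ] yaw -74.83 ang 173.41 r 0.0953 F [-4.3 10.1  0.9] M [3.15  1.334 0.087] gw 0.407 j6 81.6 eff6 -0.24
```

>>> jog_arm([
  [[0,0,0],[0,5,0],0.03],
  [[0,0,0],[0,5,0],0.03],
  [[0,0,0],[0,5,0],0.03],
  [[0,0,0],[0,0,0],0.03],
])

```text
time_s: 19.55
tcp_pos: [0.5391, 0.0637, 0.1831]
ee_rot: [[0.003, -0.004, 1.0], [-1.0, 0.003, 0.003], [-0.003, -1.0, -0.004]]
wrist_force: [-5.3, 10.7, 1.5]
gripper_width: 0.406
```

```bash
python3 st.py
```

```text
19.55 [0.5391 0.0637 0.1831] yaw -89.82 ang 173.32 r 0.0953 F [-5.3 10.7  1.5] M [3.295 1.428 0.102] gw 0.406 j6 66.6 eff6 -0.261
```

>>> jog_arm([
  [[0,0,0],[0,5,0],0.03],
  [[0,0,0],[0,5,0],0.03],
  [[0,0,0],[0,0,0],0.03],
])

```text
time_s: 19.92
tcp_pos: [0.5391, 0.0638, 0.1831]
ee_rot: [[-0.17, -0.004, 0.985], [-0.985, 0.003, -0.17], [-0.003, -1.0, -0.004]]
wrist_force: [-4.7, 10.8, 1.1]
gripper_width: 0.41
```

```bash
python3 st.py
```

```text
19.93 [0.5391 0.0638 0.1831] yaw -99.82 ang 173.25 r 0.0952 F [-4.7 10.8  1.1] M [3.376 1.533 0.165] gw 0.41 j6 56.6 eff6 -0.279
```

>>> jog_arm([
  [[0,0,0],[0,5,0],0.03],
  [[0,0,0],[0,0,0],0.03],
])

```text
time_s: 20.18
tcp_pos: [0.5391, 0.0638, 0.1832]
ee_rot: [[-0.256, -0.004, 0.967], [-0.967, 0.003, -0.256], [-0.002, -1.0, -0.004]]
wrist_force: [-4.0, 12.0, 2.6]
gripper_width: 0.405
```

```bash
python3 st.py
```

```text
20.18 [0.5391 0.0638 0.1832] yaw -104.82 ang 173.23 r 0.0952 F [-4.  12.   2.6] M [3.413 1.506 0.171] gw 0.405 j6 51.6 eff6 -0.288
```

>>> jog_arm([
  [[0,0,0],[0,5,0],0.03],
  [[0,0,0],[0,0,0],0.03],
])

```text
time_s: 20.42
tcp_pos: [0.5391, 0.0639, 0.1832]
ee_rot: [[-0.339, -0.004, 0.941], [-0.941, 0.003, -0.339], [-0.002, -1.0, -0.005]]
wrist_force: [-5.5, 11.7, 1.8]
gripper_width: 0.406
```

```bash
python3 st.py
```

```text
20.43 [0.5391 0.0639 0.1832] yaw -109.81 ang 173.19 r 0.0952 F [-5.5 11.7  1.8] M [3.571 1.492 0.148] gw 0.406 j6 46.6 eff6 -0.297
```

>>> jog_arm([
  [[0,0,0],[0,5,0],0.03],
  [[0,0,0],[0,0,0],0.03],
])

```text
time_s: 20.68
tcp_pos: [0.5392, 0.0639, 0.1832]
ee_rot: [[-0.42, -0.003, 0.908], [-0.908, 0.003, -0.42], [-0.002, -1.0, -0.005]]
wrist_force: [-4.9, 12.0, 2.4]
gripper_width: 0.405
```

```bash
python3 st.py
```

```text
20.68 [0.5392 0.0639 0.1832] yaw -114.81 ang 173.16 r 0.0952 F [-4.9 12.   2.4] M [3.458 1.487 0.198] gw 0.405 j6 41.6 eff6 -0.305
```

>>> jog_arm([
  [[0,0,0],[0,5,0],0.03],
  [[0,0,0],[0,0,0],0.03],
])

```text
time_s: 20.92
tcp_pos: [0.5392, 0.064, 0.1833]
ee_rot: [[-0.497, -0.003, 0.868], [-0.868, 0.004, -0.497], [-0.001, -1.0, -0.005]]
wrist_force: [-4.9, 13.1, 2.8]
gripper_width: 0.404
```

```bash
python3 st.py
```

```text
20.93 [0.5392 0.064  0.1833] yaw -119.81 ang 173.15 r 0.0952 F [-4.9 13.1  2.8] M [3.562 1.468 0.197] gw 0.404 j6 36.6 eff6 -0.314
```

>>> jog_arm([
  [[0,0,0],[0,5,0],0.03],
  [[0,0,0],[0,0,0],0.03],
])

```text
time_s: 21.18
tcp_pos: [0.5392, 0.064, 0.1833]
ee_rot: [[-0.571, -0.003, 0.821], [-0.821, 0.004, -0.571], [-0.001, -1.0, -0.005]]
wrist_force: [-4.9, 12.5, 2.1]
gripper_width: 0.407
```

```bash
python3 st.py
```

```text
21.18 [0.5392 0.064  0.1833] yaw -124.8 ang 173.13 r 0.0952 F [-4.9 12.5  2.1] M [3.61  1.485 0.19 ] gw 0.407 j6 31.6 eff6 -0.323
```

>>> jog_arm([
  [[0,0,0],[0,5,0],0.03],
  [[0,0,0],[0,0,0],0.03],
])

```text
time_s: 21.42
tcp_pos: [0.5393, 0.064, 0.1833]
ee_rot: [[-0.64, -0.003, 0.768], [-0.768, 0.004, -0.64], [-0.001, -1.0, -0.005]]
wrist_force: [-5.8, 12.0, 2.9]
gripper_width: 0.409
```

```bash
python3 st.py
```

```text
21.43 [0.5393 0.064  0.1833] yaw -129.8 ang 173.11 r 0.0951 F [-5.8 12.   2.9] M [3.574 1.498 0.252] gw 0.409 j6 26.6 eff6 -0.332
```

>>> jog_arm([
  [[0,0,0],[0,5,0],0.03],
  [[0,0,0],[0,0,0],0.03],
])

```text
time_s: 21.68
tcp_pos: [0.5393, 0.0641, 0.1833]
ee_rot: [[-0.705, -0.003, 0.71], [-0.71, 0.004, -0.705], [-0.0, -1.0, -0.005]]
wrist_force: [-4.4, 12.6, 2.4]
gripper_width: 0.406
```

```bash
python3 st.py
```

```text
21.68 [0.5393 0.0641 0.1833] yaw -134.79 ang 173.07 r 0.0951 F [-4.4 12.6  2.4] M [3.665 1.487 0.235] gw 0.406 j6 21.6 eff6 -0.341
```

>>> jog_arm([
  [[0,0,0],[0,5,0],0.03],
  [[0,0,0],[0,0,0],0.03],
])

```text
time_s: 21.92
tcp_pos: [0.5394, 0.0641, 0.1834]
ee_rot: [[-0.764, -0.003, 0.646], [-0.646, 0.004, -0.764], [-0.0, -1.0, -0.005]]
wrist_force: [-5.3, 12.1, 2.1]
gripper_width: 0.41
```

```bash
python3 st.py
```

```text
21.93 [0.5394 0.0641 0.1834] yaw -139.79 ang 173.06 r 0.095 F [-5.3 12.1  2.1] M [3.672 1.434 0.242] gw 0.41 j6 16.6 eff6 -0.35
```

>>> jog_arm([
  [[0,0,0],[0,5,0],0.03],
  [[0,0,0],[0,0,0],0.03],
])

```text
time_s: 22.18
tcp_pos: [0.5394, 0.0641, 0.1833]
ee_rot: [[-0.817, -0.003, 0.577], [-0.577, 0.004, -0.817], [0.0, -1.0, -0.005]]
wrist_force: [-4.4, 11.9, 2.3]
gripper_width: 0.404
```

```bash
python3 st.py
```

```text
22.18 [0.5394 0.0641 0.1833] yaw -144.79 ang 173.03 r 0.095 F [-4.4 11.9  2.3] M [3.756 1.457 0.219] gw 0.404 j6 11.6 eff6 -0.356
```

>>> jog_arm([
  [[0,0,0],[0,5,0],0.03],
  [[0,0,0],[0,0,0],0.03],
])

```text
time_s: 22.42
tcp_pos: [0.5394, 0.0641, 0.1834]
ee_rot: [[-0.864, -0.003, 0.503], [-0.503, 0.004, -0.864], [0.001, -1.0, -0.005]]
wrist_force: [-6.0, 12.1, 1.5]
gripper_width: 0.406
```

```bash
python3 st.py
```

```text
22.43 [0.5394 0.0641 0.1834] yaw -149.79 ang 173.02 r 0.095 F [-6.  12.1  1.5] M [3.722 1.495 0.268] gw 0.406 j6 6.6 eff6 -0.355
```

>>> jog_arm([
  [[0,0,0],[0,6,0],0.03],
  [[0,0,0],[0,0,0],0.03],
])

```text
time_s: 22.68
tcp_pos: [0.5395, 0.0642, 0.1834]
ee_rot: [[-0.912, -0.003, 0.41], [-0.41, 0.004, -0.912], [0.001, -1.0, -0.005]]
wrist_force: [-4.3, 12.6, 2.6]
gripper_width: 0.406
```

```bash
python3 st.py
```

```text
22.68 [0.5395 0.0642 0.1834] yaw -155.8 ang 172.99 r 0.095 F [-4.3 12.6  2.6] M [3.729 1.429 0.221] gw 0.406 j6 0.6 eff6 -0.371
```

>>> jog_arm([
  [[0,0,0],[0,0,0],0.07],
  [[0,0,0],[0,0,0],0.07],
  [[0,0,0],[0,0,0],0.07],
  [[0,0,0],[0,0,0],0.07],
  [[0,-0.01,0],[0,0,0],0.07],
  [[0,-0.02,0],[0,0,0],0.07],
  [[0,-0.03,0],[0,0,0],0.07],
  [[0,-0.03,0],[0,0,0],0.07],
  [[0,-0.02,0],[0,0,0],0.07],
  [[0,0,0],[0,0,0],0.07],
])

```text
time_s: 23.92
tcp_pos: [0.5412, 0.0611, 0.2956]
ee_rot: [[-0.912, 0.002, 0.409], [-0.409, -0.0, -0.912], [-0.001, -1.0, 0.001]]
wrist_force: [-1.1, 0.6, -0.7]
gripper_width: 0.801
```

```bash
python3 st.py
```

```text
23.93 [0.5412 0.0611 0.2956] yaw -155.84 ang 174.74 r 0.0929 F [-1.1  0.6 -0.7] M [ 0.074 -0.021  0.022] gw 0.801 j6 0.6 eff6 -0.0
```

```bash
python3 - <<'E'
from h import *
ci=camera_info('wrist');im=capture('wrist');np.save('w6.npy',im);u=proj(ci,[[.5395,.064,.208],[.5395,.064,.174]]);print(u)
x,y=u[0].astype(int);save('w6',cv2.resize(im[y-50:y+50,x-60:x+60],(720,600),interpolation=3));print(x-60,y-50)
E
```

```text
[[318.59393778 211.77176481]
 [318.65335864 199.43206447]]
258 161
```

View pics/w6.png

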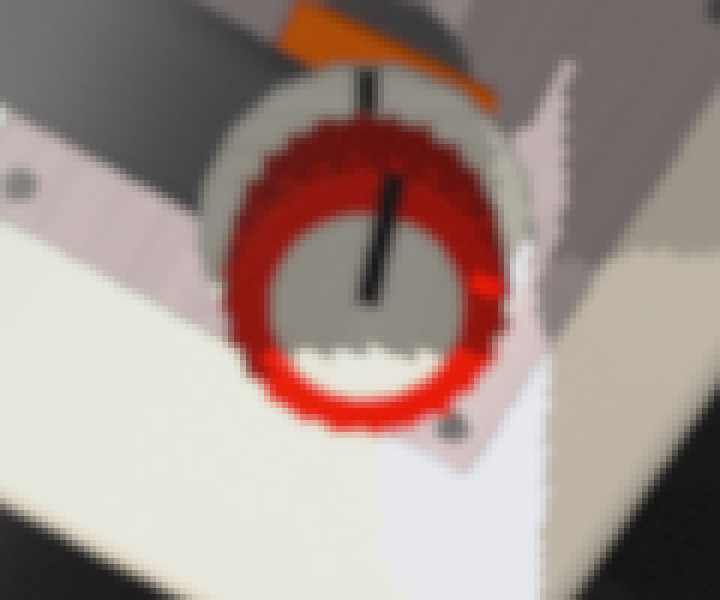

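The line leans about 12° clockwise in the crop, (368,300) to (394,178). The collar mark at (368,90) points almost straight up, so about 10° of slip is visible. I'll retreat and make a last check.

>>> jog_arm([
  [[0,-0.03,0],[0,0,0],0.07],
  [[0.03,-0.03,0.03],[0,0,0],0.07],
  [[0.05,0,0.03],[0,0,0],0.07],
  [[0.05,0,0.03],[0,0,0],0.07],
  [[0.05,0,0.03],[0,0,0],0.07],
  [[0,0,0.05],[0,0,0],0.07],
  [[0,0,0.05],[0,0,0],0.07],
  [[0,0,0],[0,0,0],0.07],
])

```text
time_s: 24.98
tcp_pos: [0.4663, -0.2155, 0.3512]
ee_rot: [[-0.914, -0.008, 0.405], [-0.405, -0.001, -0.914], [0.007, -1.0, -0.003]]
wrist_force: [0.5, -0.5, -1.7]
gripper_width: 0.805
```

```bash
python3 st.py; python3 - <<'E'
from h import *
ci=camera_info('top');t=capture('top');c2=camera_info('scene');sc=capture('scene')
print('knob expected',proj(ci,[.5395,.064,.208]))
save('end',np.hstack([cv2.resize(t[120:280,225:465],(600,400),interpolation=3),cv2.resize(sc[200:270,300:335],(200,400),interpolation=3)]))
E
```

```text
24.98 [ 0.4663 -0.2155  0.3512] yaw -156.1 ang -121.99 r 0.3161 F [ 0.5 -0.5 -1.7] M [ 0.153 -0.03  -0.006] gw 0.805 j6 30.5 eff6 0.115
knob expected [[281.71207224 190.57879179]]
```

View pics/end.png

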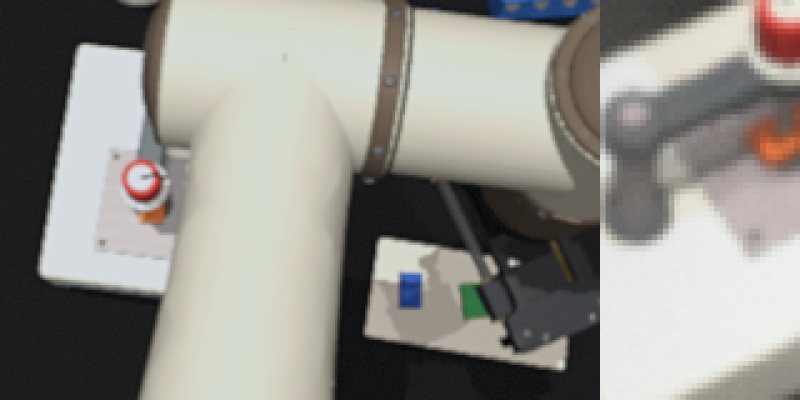

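>>> jog_arm([
  [[0,0,0],[0,0,0],0.07],
  [[0,0,0],[0,0,0],0.07],
  [[0,0,0],[0,0,0],0.07],
  [[0,0,0],[0,0,0],0.07],
])

```text
time_s: 25.58
tcp_pos: [0.4662, -0.213, 0.3542]
ee_rot: [[-0.912, -0.003, 0.41], [-0.41, -0.002, -0.912], [0.003, -1.0, 0.0]]
wrist_force: [0.6, 0.7, -0.5]
gripper_width: 0.807
```

```bash
python3 -c "
from h import *
print(finish_job())"
```

```text
the job is handed in; nothing more can be done
None
```

The orange coupon is clamped on the spectrometer disc, and the job was handed in at about 25.6 s of the 72 s allowed.

- **Coupon:** I took it from the white tile and laid it on the disc with about 3 N of contact. After release the wrist camera put it at (539.1, 63.6) mm, against (539.3, 63.4) mm for the crystal. I did not re-measure it after clamping. The last picture shows it under the knob.
- **Press arm:** I swung it round by the knob until the force climbed from about 5 N to 15 N with almost no further motion, so it was at the stop.
- **Knob:** I turned it about 156° clockwise. The torque climbed over roughly the last 70° and flattened near 145–150°. I turned 6° more, let go and backed off.
- **Slip:** After release, the knob's line stood about 10° past the collar's mark by eye, well short of the 36° limit.
- **Unclear reading:** The wrist joint's torque rose slightly (0.355 to 0.371 N m) on the final 6°, so the plateau was not perfectly flat. I relied on the visible gap between line and mark to confirm the slip.
- **Other items:** In the last picture the blue and green coupons are in place, though the gripper overlaps the green one in that view. The robot was clear of everything. I moved nothing else, but did not check the bottle and beaker again at the end.

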